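Turn the sample carousel to the arrow and lock it

ROBOT

A 7-joint arm with a two-finger parallel gripper is mounted at the origin on a cart in front of the work surface, level with it; the furniture and walls round the work are solid. World frame = base frame: x ahead of the robot, y to its left, z up, the work surface at z = 0. Lengths are in m, angles in rad, forces in N, time in s.
With the tool pointing down it reaches from about 0.35 to 0.9 m from the base axis. Payload 8.1 kg.
Tool frame: the origin (TCP) lies at the centre of the arm's flange, where the gripper is bolted on; the fingertips stand 178 mm ahead of it and the grasp point (between the pads) lies 159 mm ahead of it; z points along the fingers, y is the line along which they close (so a half turn about z gives the same grasp; the last joint's range is limited). The gripper opens to 92 mm and grips with 3 to 60 N. Pads are 19 mm wide; open, the fingers measure 130 mm over their backs; the gripper's body (75 mm by 190 mm) begins 47 mm behind the grasp point.
Start: joints at [1.065, 0.434, 0.025, 1.573, -0.012, 1.134, -0.075], TCP at [0.245, -0.575, 0.405] pointing down, gripper open.
Joint ranges: [-2.62, 2.62], [-0.44, 2.09], [-1.27, 1.32], [0.08, 2.57], [-1.32, 4.46], [0.12, 2], [-2.74, 2.74]. Speed limits (rad/s): [2.22, 2.22, 3.01, 3.01, 3.14, 3.14, 3.14].

INTERFACE

Orientations are given as [roll, pitch, yaw] about the fixed x, y, z axes, in that order (R = Rz(yaw) Ry(pitch) Rx(roll)).
In Python, from cell import status, cams, hand_in, finder gives the robot as it stands. The module is installed in compiled form; this text tells all that it offers.
- The arm moves only by the tool servo_tool, never from a script. Its argument "commands" is one flat list of numbers, 7 for each row, row after row: the shift along the tool's x, y, z in m, then the turn, a rotation vector about the tool's x, y, z in rad, then the closure, from -1 (fully open) to 1 (shut). In form: [x, y, z, wx, wy, wz, grip, x, y, z, wx, wy, wz, grip, ...]. A call has 1 to 5 rows; each row shifts and turns the commanded pose from where the row before left it, along the tool's axes as they then stand; what a row does not reach is not made up. A row lasts 1/8 s, in which the tool goes at most 62.5 mm and 10.7 degrees, less where a joint would pass 70% of its speed; a pose out of reach is approached as far as the arm can. A call with a gripper value outside its range is refused whole. The fingers move at their own pace and stop on an object; the grip force is fixed at half the most. Time passes only in rows, so rows that do not move let the fingers close. It gives the time, the measured TCP pose, the force, the opening and the grip force at its end, in the units of the state.
- status.observe(): the state, without advancing time (a new reading comes with each control period).
- cams.camera(name): name is "scene" or "top"; returns the picture (420x560x3 uint8, blue, green, red); there is no depth.
- cams.calibration(name): a dict with "vertical_fov" (degrees; the focal length in pixels is half the picture's height over the tangent of half this angle, whatever the lens; pixels are square), "cx", "cy" (the principal point, pixels), "T" (4x4, takes a point from camera to world coordinates). Camera axes: x right, y down, z forward; pixel columns grow to the right and rows downward; lengths in m; the calibration is good to about 2 mm. A picture is of the moment at which its call begins. calibration takes no time and is no camera call.
- hand_in(): hands the job in; it is judged then, once.
Trained networks look in the newest picture that a camera, given by its name, has taken for a name from the list of things; names that differ only in an ending like _2 or _b are one class to them, and where a whole thing is asked for, a point or a joint stands for the part that bears it (a point fixed in the world has none). Each returns a list of dicts, best first, with "p" (0 to 1); they miss things now and then, are a little off and sometimes report something else, mostly with a low value. They report only what shows in the picture. A call takes as long as a camera call. They do not tell look-alikes from the thing itself.
- finder.spot_in(target, camera): "rect" ([left, top, right, bottom] in pixels, round what is visible of it).
- finder.mark_of(target, camera): "centre" ([column, row] in pixels: a listed point, or the origin of a listed thing).
The state is a dict: "t": time; "joint_pos": joint angles; "qd": joint speeds; "tau": joint torques, N m; "position": TCP position; "tcp_rot": TCP orientation; "contact_force": force on the tool from outside, world axes, zero at the start; "torque": the same for the moment, N m; "width": finger opening in m; "grasp_force": force on a finger pad.
Only numpy, scipy, OpenCV 4.12 (cv2) and the standard library are available. Lean on these libraries where they do the work, as an engineer would, in place of code of your own. Each camera call takes 0.05 s, during which the arm holds its last target. There are 200 camera calls.

TASK

Bring the yellow-capped tube of the sample carousel round to the red arrow on the sampler, pushing the carousel by its black finger peg and never by the tubes. Then swing the orange lock lever fully in, so that its nose sits in the rim notch and holds the carousel there, and only then press the green start key right down and let it go. Leave the spray bottle, the specimen cup and the stain bottle standing where they are.

Things in the scene. Friction and masses are not known exactly. Their poses are not given: they have to be found in the camera images.
- sampler: White tube sampler, fixed to the bench; place and yaw vary. Origin on the bench top (z = 0) on the carousel's axis, z up. Round base plate, radius 80 mm, 12 mm high. In its direction 135 deg (from its +x towards its +y) stands a tower, 80 mm high, 76 to 128 mm from the axis, 84 mm wide, with the red arrow and the green start key on top. The lock lever is in its direction -90 deg (own -y).
- arrow_tip (a point): Tip of the flat red arrow on the tower's top (81 mm above the bench), pointing at the carousel's axis from 78 mm, direction 135 deg of the sampler. On the tower's outer end is also a parked probe arm, up to 127 mm high.
- sample_point (a point): Fixed point of the sampler in front of the red arrow, 50 mm from the carousel's axis, direction 135 deg of the sampler, 18 mm above the bench (height of the tubes' feet): the axis of the yellow-capped tube has to stand here.
- carousel: Light-grey carousel, radius 62 mm, turning either way without stops on the sampler's axis; about 1 N at the peg turns it and it stays where left. Origin on the axis, 14 mm above the bench, z up. Flat top 76 mm above the bench, blue hub (radius 26) up to 88 mm. Eight places every 45 deg at 50 mm radius: place 0, on its own +x, has the peg; 1, 3 and 7 are empty wells; 2, 4, 5 and 6 hold a tube each.
- rim_notch (a point): A V notch in the carousel's aluminium foot rim (radius 72 mm, 14 to 24 mm above the bench); this point is at the rim, in line with the peg. Each of the eight places has such a notch in line with it (mouth 18 mm, bottom 8 mm wide, 8 mm deep).
- finger_peg (a point): Centre of the top of the black upright finger peg: diameter 12 mm, 76 to 112 mm above the bench (its lowest 2.5 mm is a collar of 20 mm diameter), 50 mm from the axis on the carousel's own +x. Free room on both sides: the nearest tube axis is 71 mm away.
- yellow_tube: Yellow-capped blood tube, 107 mm tall, diameter 13 mm, cap 17 mm, standing loose in a well (about 1 mm play), its top 125 mm above the bench. In any of the places 2, 4, 5, 6. Origin at the centre of its foot, z up along it.
- lock_lever (a joint): Orange lock lever, upright hinge at lever_pivot: 0 = fully in (nose in a rim notch; lever points from the pivot along the sampler's own -x), up to 0.75 rad swung outward (anticlockwise from above). Stays where left; about 1 N at the tab moves it. Goes in only if a notch is within about 4 deg of the sampler's -y (as when a tube is at the arrow); else stops on the rim near 0.16 rad.
- lever_pivot (a point): Fixed point on the hinge axis of the lock lever, 20 mm above the bench; from the carousel's axis 36 mm along the sampler's own +x and 88 mm along its -y.
- lever_tab (a point): Centre of the top of the upright orange tab near the end of the lock lever, 58 mm from the hinge axis: 12 mm along the lever, 10 mm thick across it, top 80 mm above the bench; the flat lever arm below it is 15 to 25 mm above the bench. Pushed from its outer side it closes the lever.
- start_key (a joint): Green start key on the tower, a spring push button: 0 = up, 0.006 m = fully down (about 5 N); springs back when released.
- start_key_top (a point): Centre of the top face of the start key: 24 mm diameter, 102 mm above the bench, pressed straight down. The post of the parked probe is 48 mm from it.
- purple_tube_a: Purple-capped blood tube, same size as the yellow-capped one, loose in another of the places 2, 4, 5, 6. Origin at its foot.
- purple_tube_b: Second purple-capped blood tube, likewise.
- red_tube: Red-capped blood tube, likewise.
- spray_bottle: Blue trigger-spray bottle, loose on the bench, 112 to 125 mm from the carousel's axis in about the sampler's own +x. Origin at the centre of its foot. Below 164 mm it is 52 mm (own x) by 98 mm (own y from -58 to +40 mm); its head, up to 256 mm, is 42 mm by 88 mm (y -28 to +60 mm). A gripper at a peg on that side has hardly room before it.
- specimen_cup: Specimen cup with a red cap, 64 mm diameter, 72 mm tall, loose on the bench on the robot's side of the carousel. Origin at the centre of its foot.
- stain_bottle: Small white dropper bottle with black cap, 33 mm diameter, 96 mm tall, loose on the bench near the lever's pivot. Origin at the centre of its foot.
Not all that is in view belongs to the job. What is shaped like the yellow_tube but turquoise is not meant.

How it is judged:
By the outcome, as a careful person would: the job done as asked, in the order asked, and still so for the second after the job is handed in, with the robot touching nothing.
It also fails if it takes over 61 s, if anything falls off the work surface, if the arm or the gripper's body presses on something with over 40 N, if the wrist force passes 120 N, or if a joint passes its speed limit or range.

## Working session

There is one attempt and no reset: what is moved stays moved. The work goes in short steps, Python scripts to look and compute and a tool call to move; the robot and the scene stay as the last step left them, time stands still between calls to the robot, and variables do not carry over. Pictures are saved under pics/ and viewed, at most 10 in all, crops included, and the job is handed in when it is done.

Besides the shell and the picture viewer there is one more tool, called after ">>>" as a command line: name --argument value ..., lists and objects as JSON in quotes. servo_tool: Moves the arm, as the interface text tells. Its arguments: {"type":"object","properties":{"commands":{"type":"array"}},"required":["commands"]}

```bash
mkdir -p pics; cat > h.py <<'E'
import numpy as np, cv2
from cell import status,cams,hand_in,finder
def K(n):
    c=cams.calibration(n); f=210/np.tan(np.radians(c["vertical_fov"])/2); return f,c["cx"],c["cy"],np.array(c["T"])
def ray(n,p):
    f,cx,cy,T=K(n); d=T[:3,:3]@np.array([(p[0]-cx)/f,(p[1]-cy)/f,1]); return T[:3,3],d/np.linalg.norm(d)
def atz(n,p,z):
    o,d=ray(n,p); return o+d*(z-o[2])/d[2]
def proj(n,P):
    f,cx,cy,T=K(n); q=T[:3,:3].T@(np.array(P)-T[:3,3]); return np.array([cx+f*q[0]/q[2],cy+f*q[1]/q[2]])
def tri(a,b):
    (o,d),(p,e)=ray("scene",a),ray("top",b)
    s=np.linalg.lstsq(np.c_[d,-e],p-o,rcond=None)[0]
    x,y=o+s[0]*d,p+s[1]*e; return (x+y)/2,np.linalg.norm(x-y)
E
python3 - <<'E'
from h import *
s=status.observe(); print(s["t"],s["position"],s["tcp_rot"],s["width"])
a=cams.camera("scene");b=cams.camera("top")
cv2.imwrite("pics/s0.png",a);cv2.imwrite("pics/t0.png",b)
for n in("scene","top"):
    print(n,K(n)[0],np.round(K(n)[3],3).tolist())
for t in["arrow_tip","finger_peg","rim_notch","yellow_tube","lever_pivot","lever_tab","start_key_top","sampler","spray_bottle","specimen_cup","stain_bottle","sample_point"]:
    m={n:[(np.round(r["centre"]).tolist(),round(r["p"],2)) for r in finder.mark_of(t,n)[:3]] for n in("scene","top")}
    print(t,m)
    try:
        P,e=tri(m["scene"][0][0],m["top"][0][0]);print("   ",P.round(4),round(e,4))
    except Exception as x: pass
E
```

```text
0.0 [ 0.24487735 -0.574784    0.40393925] [-3.14004409e+00  1.29217768e-04  4.02692961e-01] 0.09193109066888557
scene 495.8205434770308 [[-0.68, -0.551, 0.484, 0.081], [-0.733, 0.492, -0.469, 0.109], [0.02, -0.674, -0.738, 0.736], [0.0, 0.0, 0.0, 1.0]]
top 433.21951496407405 [[-0.019, -0.99, 0.139, 0.383], [-1.0, 0.018, -0.007, -0.289], [0.005, -0.139, -0.99, 0.946], [0.0, 0.0, 0.0, 1.0]]
arrow_tip {'scene': [([276.0, 231.0], 0.69), ([314.0, 170.0], 0.41)], 'top': [([264.0, 208.0], 0.68)]}
    [ 0.499  -0.2581  0.0811] 0.0129
finger_peg {'scene': [([268.0, 205.0], 0.69)], 'top': [([273.0, 198.0], 0.71), ([344.0, 179.0], 0.61)]}
    [ 0.5205 -0.2713  0.1177] 0.0059
rim_notch {'scene': [], 'top': [([264.0, 209.0], 0.68)]}
yellow_tube {'scene': [], 'top': [([270.0, 174.0], 0.52)]}
lever_pivot {'scene': [([348.0, 234.0], 0.53), ([266.0, 222.0], 0.2)], 'top': [([322.0, 165.0], 0.73)]}
    [ 0.5447 -0.4146 -0.0405] 0.1585
lever_tab {'scene': [([314.0, 168.0], 0.59)], 'top': [([344.0, 178.0], 0.66)]}
    [ 0.5601 -0.4177  0.0882] 0.0032
start_key_top {'scene': [([265.0, 237.0], 0.72)], 'top': [([248.0, 218.0], 0.64), ([274.0, 204.0], 0.5)]}
    [ 0.4806 -0.2244  0.1069] 0.0021
sampler {'scene': [([270.0, 227.0], 0.56)], 'top': []}
spray_bottle {'scene': [([222.0, 206.0], 0.68)], 'top': [([272.0, 140.0], 0.83), ([249.0, 216.0], 0.66)]}
    [ 0.67   -0.2713 -0.0027] 0.0019
specimen_cup {'scene': [([344.0, 236.0], 0.59)], 'top': [([337.0, 238.0], 0.63)]}
    [ 0.4506 -0.4084 -0.0127] 0.0084
stain_bottle {'scene': [([272.0, 178.0], 0.87)], 'top': [([324.0, 144.0], 0.82)]}
    [ 0.6514 -0.388   0.0158] 0.0063
sample_point {'scene': [([264.0, 238.0], 0.4)], 'top': [([274.0, 205.0], 0.82)]}
    [ 0.5233 -0.2685  0.0278] 0.0147
```

View pics/s0.png

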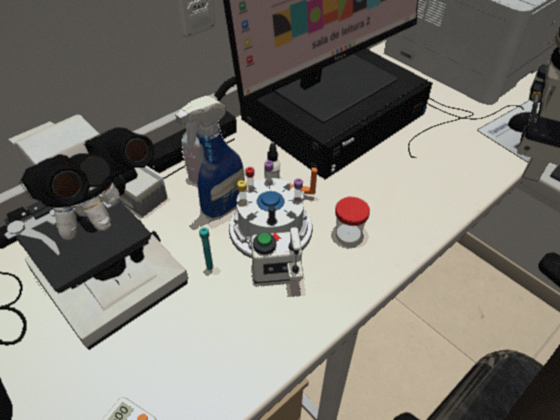

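View pics/t0.png

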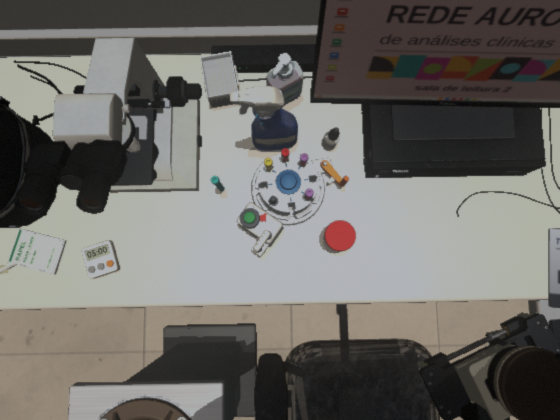

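The scene picture shows the sampler at about (270,215), with the yellow cap at (242,186), the red cap at (250,171) and the green key at (264,239). In the top picture the yellow cap is at (268,162), red at (285,154) and purples at (304,159) and (309,194). The peg is dark at about (273,200), the arrow is at (263,217), the lever tab is at (344,181), and the turquoise look-alike is at (217,184). I'll check this in one close crop.

```bash
python3 - <<'E'
from h import *
a=cv2.imread("pics/s0.png")[150:300,215:345];b=cv2.imread("pics/t0.png")[140:260,230:365]
a=cv2.resize(a,(390,450),interpolation=cv2.INTER_CUBIC);b=cv2.resize(b,None,fx=3,fy=3,interpolation=cv2.INTER_CUBIC)
o=np.zeros((450,390+405,3),np.uint8);o[:,:390]=a;o[:360,390:]=b;cv2.imwrite("pics/c0.png",o)
# coloured-blob centroids
def blobs(n,img):
    h=cv2.cvtColor(img,cv2.COLOR_BGR2HSV)
    for nm,lo,hi in[("yellow",(22,120,90),(34,255,255)),("green",(50,120,50),(80,255,255)),("blue",(100,120,60),(115,255,255)),("orange",(8,150,100),(18,255,255)),("red",(0,170,90),(4,255,255)),("purple",(130,60,50),(155,255,255)),("turq",(84,120,60),(96,255,255))]:
        k,l,st,c=cv2.connectedComponentsWithStats(cv2.inRange(h,lo,hi))
        print(n,nm,[(c[i].round(1).tolist(),int(st[i,4]),st[i,:4].tolist()) for i in range(1,k) if st[i,4]>12 and 190<c[i][0]<380 and 120<c[i][1]<280])
blobs("scene",cv2.imread("pics/s0.png"));blobs("top",cv2.imread("pics/t0.png"))
E
```

```text
scene yellow [([241.2, 183.4], 55, [237, 180, 9, 8])]
scene green [([264.2, 238.8], 136, [258, 233, 14, 13])]
scene blue [([208.1, 148.3], 131, [201, 137, 12, 26]), ([227.5, 162.2], 131, [219, 147, 20, 30]), ([206.5, 176.4], 78, [198, 170, 20, 15]), ([269.9, 200.3], 357, [257, 192, 27, 18])]
scene orange [([314.2, 170.0], 23, [312, 168, 5, 5]), ([305.9, 188.8], 39, [301, 187, 10, 5])]
scene red [([249.2, 170.2], 31, [246, 168, 7, 6]), ([352.1, 209.7], 641, [336, 198, 33, 25]), ([275.7, 236.2], 21, [274, 233, 5, 7])]
scene purple [([268.6, 165.0], 65, [265, 160, 8, 11]), ([298.0, 183.4], 60, [295, 179, 7, 10])]
scene turq [([203.5, 231.6], 53, [200, 228, 8, 8]), ([205.7, 246.2], 63, [202, 237, 7, 23])]
top yellow [([267.9, 161.8], 44, [265, 158, 7, 8])]
top green [([248.2, 216.6], 50, [245, 213, 9, 9])]
top blue [([287.3, 177.9], 228, [277, 171, 23, 18])]
top orange [([331.9, 172.3], 108, [322, 164, 19, 19])]
top red []
top purple [([303.8, 157.1], 42, [301, 154, 7, 8]), ([308.8, 192.6], 47, [305, 189, 8, 8])]
top turq [([214.5, 179.5], 32, [212, 177, 6, 6])]
```

View pics/c0.png

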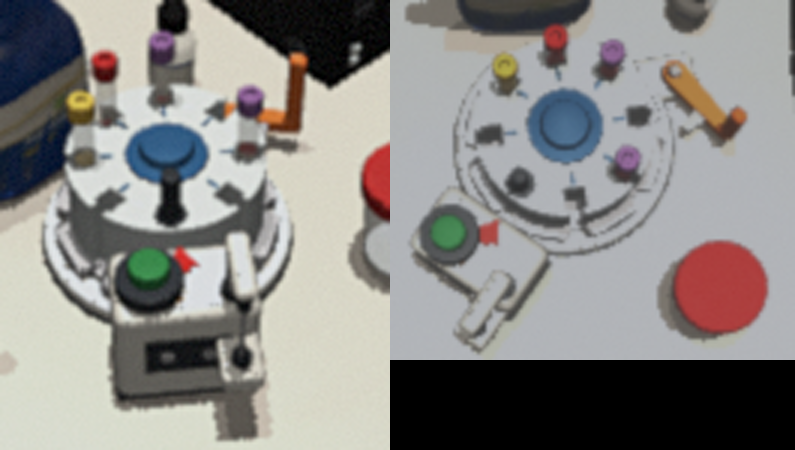

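```bash
python3 - <<'E'
from h import *
from scipy.optimize import least_squares
# caps seen in both pictures: scene,top
prs={"hub":((269.9,200.3),(287.3,177.9)),"yellow":((241.2,183.4),(267.9,161.8)),"red":((249.2,170.2),(285.3,152.8)),"purA":((268.6,165),(303.8,157.1)),"purB":((298,183.4),(308.8,192.6)),"key":((264.2,238.8),(248.2,216.6)),
"tab":((314,170),(344.8,178.7)),"peg":((271.5,208.5),(273.3,200.3))}
for k,v in prs.items():
    P,e=tri(*v);print(k,P.round(4),round(e,4))
ob=[]
# (name cam, pixel, radius, place deg, z, frame)
def model(q):
    cx,cy,psi,phi,gam=q; r=[]
    C=np.array([cx,cy])
    d=lambda rad,a:np.array([*(C+rad*np.array([np.cos(a),np.sin(a)]))])
    def add(key,xy,z):
        for n,p in zip(("scene","top"),prs[key]): r.append(proj(n,[*xy,z])-p)
    for k,pl in(("yellow",6),("red",5),("purA",4),("purB",2)): add(k,d(.05,phi+pl*np.pi/4),.122)
    add("hub",C,.086); add("peg",d(.05,phi),.11)
    Rm=np.array([[np.cos(psi),-np.sin(psi)],[np.sin(psi),np.cos(psi)]])
    pv=C+Rm@[.036,-.088]; a=psi+np.pi+gam
    add("tab",pv+.058*np.array([np.cos(a),np.sin(a)]),.08)
    r.append(proj("top",[*pv,.025])-np.array([323.8,164.0]))
    r.append(proj("top",[*(C+Rm@(.084*np.array([-1,1])/2**.5)),.081])-np.array([263,217.5]))
    r.append(proj("scene",[*(C+Rm@(.084*np.array([-1,1])/2**.5)),.081])-np.array([275.7,236.2]))
    return np.array(r).ravel()
best=min((least_squares(model,[.57,-.3,p,f,.4],loss="soft_l1") for p in np.arange(-3,3,1) for f in np.arange(-3,3,1)),key=lambda s:s.cost)
q=best.x;print("C",q[:2].round(4),"deg psi,phi,gam",np.degrees(q[2:]).round(1),best.cost);print(model(q).reshape(-1,2).round(1).tolist())
c,s=np.cos(q[2]),np.sin(q[2]);R=np.array([[c,-s],[s,c]]);W=lambda v:(q[:2]+R@v).round(4)
print("pivot",W([.036,-.088]),"arrow",W(.078*np.array([-1,1])/2**.5),"sample",W(.05*np.array([-1,1])/2**.5))
K_=tri(*prs["key"])[0];print("key in sampler",R.T@(K_[:2]-q[:2]))
print("turn needed deg",135+np.degrees(q[2])-(np.degrees(q[3])-90))
print("target peg",W(.05*np.array([np.cos(np.radians(225)),np.sin(np.radians(225))])))
ph=q[3];print("peg now",(q[:2]+.05*np.array([np.cos(ph),np.sin(ph)])).round(4))
E
```

```text
hub [ 0.5636 -0.3047  0.0744] 0.0073
yellow [ 0.5885 -0.2645  0.1248] 0.0
red [ 0.6067 -0.2984  0.1228] 0.0009
purA [ 0.5972 -0.3353  0.1201] 0.0015
purB [ 0.5268 -0.3432  0.1189] 0.0014
key [ 0.4838 -0.2246  0.0994] 0.0032
tab [ 0.5606 -0.4198  0.081 ] 0.0018
peg [ 0.5156 -0.2728  0.1122] 0.0026Traceback (most recent call last):
  File "<stdin>", line 25, in <module>
  File "<stdin>", line 25, in <genexpr>
    return func(*args, **kwargs)
    result = trf(vector_fun.fun, vector_fun.jac, x0, f0, J0, lb, ub, ftol, xtol,
                 gtol, max_nfev, x_scale, loss_function, tr_solver,
                 tr_options.copy(), verbose, callback=callback_wrapped)
    return trf_no_bounds(
        fun, jac, x0, f0, J0, ftol, xtol, gtol, max_nfev, x_scale,
        loss_function, tr_solver, tr_options, verbose, callback=callback)
    J = jac(x)
    self._update_jac()
    ~~~~~~~~~~~~~~~~^^
    self.J = self.jac_wrapped(xp_copy(self.x), f0=self.f)
             ~~~~~~~~~~~~~~~~^^^^^^^^^^^^^^^^^^^^^^^^^^^^
    J, dct = approx_derivative(
             ~~~~~~~~~~~~~~~~~^
        self.fun,
        ^
[... 504 characters left out ...]
_1d(self.fun(x, *self.args, **self.kwargs))
                      ~~~~~~~~^^^^^^^^^^^^^^^^^^^^^^^^^^^^^^
    return np.atleast_1d(self.fun(x))
                         ~~~~~~~~^^^
    return self.f(x, *self.args, **self.kwargs)
           ~~~~~~^^^^^^^^^^^^^^^^^^^^^^^^^^^^^^
  File "<stdin>", line 17, in model
  File "<stdin>", line 15, in add
  File "h.py", line 10, in proj
    f,cx,cy,T=K(n); q=T[:3,:3].T@(np.array(P)-T[:3,3]); return np.array([cx+f*q[0]/q[2],cy+f*q[1]/q[2]])
              ~^^^
  File "h.py", line 4, in K
    c=cams.calibration(n); f=210/np.tan(np.radians(c["vertical_fov"])/2); return f,c["cx"],c["cy"],np.array(c["T"])
ValueError: time passes only in moves, steps and waits
```

```bash
sed -i 's/^def K(n):/from functools import lru_cache\n@lru_cache(None)\ndef K(n):/' h.py; cat > fit.py <<'E'
from h import *
from scipy.optimize import least_squares
prs={"hub":((269.9,200.3),(287.3,177.9)),"yellow":((241.2,183.4),(267.9,161.8)),"red":((249.2,170.2),(285.3,152.8)),"purA":((268.6,165),(303.8,157.1)),"purB":((298,183.4),(308.8,192.6)),"key":((264.2,238.8),(248.2,216.6)),
"tab":((314,170),(344.8,178.7)),"peg":((271.5,208.5),(273.3,200.3))}
def model(q):
    cx,cy,psi,phi,gam=q; r=[]
    C=np.array([cx,cy])
    d=lambda rad,a:C+rad*np.array([np.cos(a),np.sin(a)])
    def add(key,xy,z):
        for n,p in zip(("scene","top"),prs[key]): r.append(proj(n,[*xy,z])-p)
    for k,pl in(("yellow",6),("red",5),("purA",4),("purB",2)): add(k,d(.05,phi+pl*np.pi/4),.122)
    add("hub",C,.086); add("peg",d(.05,phi),.11)
    Rm=np.array([[np.cos(psi),-np.sin(psi)],[np.sin(psi),np.cos(psi)]])
    pv=C+Rm@[.036,-.088]; a=psi+np.pi+gam
    add("tab",pv+.058*np.array([np.cos(a),np.sin(a)]),.08)
    r.append(proj("top",[*pv,.025])-np.array([323.8,164.0]))
    ar=C+Rm@(.084*np.array([-1,1])/2**.5)
    r.append(proj("top",[*ar,.081])-np.array([263,217.5]))
    r.append(proj("scene",[*ar,.081])-np.array([275.7,236.2]))
    return np.array(r).ravel()
if __name__=="__main__":
    best=min((least_squares(model,[.57,-.3,p,f,.4],loss="soft_l1") for p in (-2,-1,0,1,2) for f in (1,2,3,4)),key=lambda s:s.cost)
    q=best.x;print("C",q[:2].round(4),"deg psi,phi,gam",np.degrees(q[2:]).round(1),best.cost);print(model(q).reshape(-1,2).round(1).tolist())
    c,s=np.cos(q[2]),np.sin(q[2]);R=np.array([[c,-s],[s,c]]);W=lambda v:(q[:2]+R@v).round(4)
    u=lambda a:np.array([np.cos(np.radians(a)),np.sin(np.radians(a))])
    print("pivot",W([.036,-.088]),"arrow",W(.078*u(135)),"sample",W(.05*u(135)))
    P=tri(*prs["key"])[0];print("key in sampler",R.T@(P[:2]-q[:2]))
    print("turn needed deg",135+np.degrees(q[2])-(np.degrees(q[3])-90),"target peg",W(.05*u(225)))
    print("peg now",(q[:2]+.05*np.array([np.cos(q[3]),np.sin(q[3])])).round(4))
    print("tab in",W(np.array([.036-.058,-.088])))
E
python3 fit.py
```

```text
C [ 0.5566 -0.3033] deg psi,phi,gam [  9.7 141.3  28.7] 10.487320781956724
[[0.2, 1.4], [-0.1, 0.7], [0.2, 0.6], [-0.5, 0.2], [-0.1, -0.2], [-0.0, 0.9], [-0.1, -0.6], [-0.1, 0.8], [0.0, -2.4], [0.6, 3.6], [-0.3, 0.6], [-0.8, -1.3], [-0.7, 0.1], [0.3, 0.1], [0.4, -0.2], [1.4, -1.6], [-0.6, -1.3]]
pivot [ 0.6068 -0.384 ] arrow [ 0.4929 -0.2582] sample [ 0.5158 -0.2744]
key in sampler [-0.05851844  0.08981413]
turn needed deg 93.35592773210499 target peg [ 0.5276 -0.3441]
peg now [ 0.5175 -0.272 ]
tab in [ 0.5496 -0.3938]
```

Choice: the yellow cap at top pixel (268,162) sits on the carousel in place 6. The turquoise tube at (215,180) is a free-standing look-alike. The plan is to straddle the peg at world (0.518,-0.272) and swing it about 93° CCW to (0.528,-0.344).

>>> servo_tool --commands '[0.046, -0.0215, 0, 0, 0, 0, -1, 0.046, -0.0215, 0, 0, 0, 0, 0, 0.046, -0.0215, 0, 0, 0, 0, 0.48, 0.046, -0.0215, 0, 0, 0, 0, 0.48, 0.046, -0.0215, 0, 0, 0, 0, 0.48]'

```text
t: 1.92
position: [0.4154, -0.3846, 0.4049]
tcp_rot: [3.141, -0.0, 0.403]
contact_force: [0.6, -0.5, 0.5]
width: 0.0566
grasp_force: 0.0
```

>>> servo_tool --commands '[0.046, -0.0215, 0, 0, 0, 0, 0.48, 0.046, -0.0215, 0, 0, 0, 0, 0.48, 0.046, -0.0215, 0, 0, 0, 0, 0.48, 0, 0, 0.01, 0, 0, 0.17, 0.48, 0, 0, 0.01, 0, 0, 0.17, 0.48]'

```text
t: 2.55
position: [0.5167, -0.2718, 0.3845]
tcp_rot: [3.141, -0.0, 0.059]
contact_force: [-0.1, -0.2, 0.1]
width: 0.0238
grasp_force: 0.0
```

>>> servo_tool --commands '[0, 0, 0.01, 0, 0, 0.18, 0.48, 0, 0, 0.01, 0, 0, 0.18, 0.48, 0, 0, 0.01, 0, 0, 0.18, 0.48, 0, 0, 0.01, 0, 0, 0.18, 0.48, 0, 0, 0, 0, 0, 0, 0.48]'

```text
t: 3.18
position: [0.516, -0.2723, 0.3441]
tcp_rot: [3.141, 0.001, -0.656]
contact_force: [0.0, -0.4, -0.2]
width: 0.0239
grasp_force: 0.0
```

>>> servo_tool --commands '[0, 0, 0.022, 0, 0, 0.018, 0.48, 0, 0, 0.022, 0, 0, 0, 0.48, 0, 0, 0, 0, 0, 0, 0.48]'

```text
t: 3.55
position: [0.5157, -0.2723, 0.2999]
tcp_rot: [3.141, 0.002, -0.672]
contact_force: [-0.7, -0.2, -0.2]
width: 0.024
grasp_force: 0.0
```

```bash
cat > look.py <<'E'
from h import *
import sys
n=sys.argv[1]
a=cams.camera("scene")[130:300,195:355];b=cams.camera("top")[120:260,220:370]
a=cv2.resize(a,(376,400),interpolation=cv2.INTER_CUBIC);b=cv2.resize(b,(424,396),interpolation=cv2.INTER_CUBIC)
o=np.zeros((400,800,3),np.uint8);o[:,:376]=a;o[:396,376:]=b;cv2.imwrite(f"pics/{n}.png",o)
E
python3 look.py l1
```

```text
(no output)
```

View pics/l1.png

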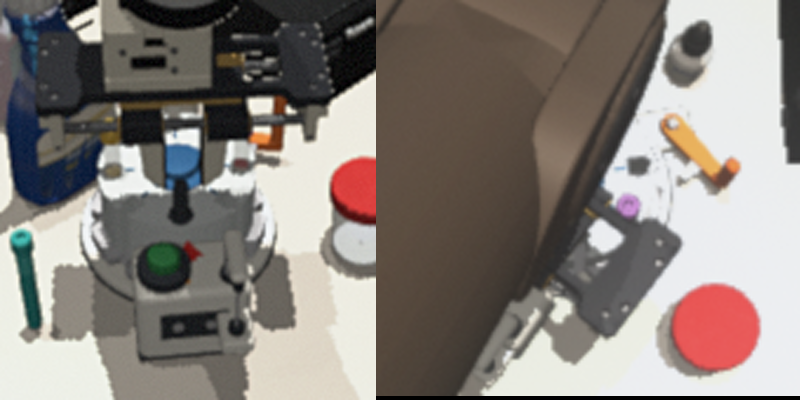

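The scene half shows the peg at crop (180,200), centred between the two fingers (about 143 and 222). The gripper body is clear of the spray bottle. Descending.

>>> servo_tool --commands '[0, 0, 0.012, 0, 0, 0, 0.48, 0, 0, 0.011, 0, 0, 0, 0.48, 0, 0, 0.01, 0, 0, 0, 0.48, 0, 0, 0, 0, 0, 0, 0.65, 0, 0, 0, 0, 0, 0, 0.65]'

```text
t: 4.28
position: [0.5162, -0.2726, 0.2678]
tcp_rot: [3.142, -0.0, -0.675]
contact_force: [0.0, -0.3, -0.2]
width: 0.0165
grasp_force: 0.0
```

>>> servo_tool --commands '[0.0007, 0.0081, 0, 0, 0, -0.163, 0.65, 0.0007, 0.0081, 0, 0, 0, -0.163, 0.65, 0.0007, 0.0081, 0, 0, 0, -0.163, 0.65, 0, 0, 0, 0, 0, 0, 0.65]'

```text
t: 4.78
position: [0.5059, -0.2954, 0.2681]
tcp_rot: [3.141, -0.001, -0.189]
contact_force: [-0.5, -0.8, -0.8]
width: 0.0161
grasp_force: 0.0
```

>>> servo_tool --commands '[0.0007, 0.0081, 0, 0, 0, -0.163, 0.65, 0.0007, 0.0081, 0, 0, 0, -0.163, 0.65, 0.0007, 0.0081, 0, 0, 0, -0.163, 0.65, 0.0007, 0.0081, 0, 0, 0, -0.163, 0.65, 0, 0, 0, 0, 0, 0, 0.65]'

```text
t: 5.4
position: [0.5108, -0.3265, 0.2678]
tcp_rot: [3.141, -0.0, 0.461]
contact_force: [0.3, 0.5, -0.4]
width: 0.0157
grasp_force: 0.0
```

>>> servo_tool --commands '[0.0007, 0.0081, 0, 0, 0, -0.163, 0.65, 0.0007, 0.0081, 0, 0, 0, -0.163, 0.65, 0.0007, 0.0081, 0, 0, 0, -0.163, 0.65, 0, 0, 0, 0, 0, 0, 0.65]'

```text
t: 5.9
position: [0.5268, -0.3444, 0.2676]
tcp_rot: [3.141, -0.0, 0.949]
contact_force: [-0.7, -0.1, -0.3]
width: 0.0163
grasp_force: 0.0
```

```bash
python3 look.py l2
```

```text
(no output)
```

View pics/l2.png

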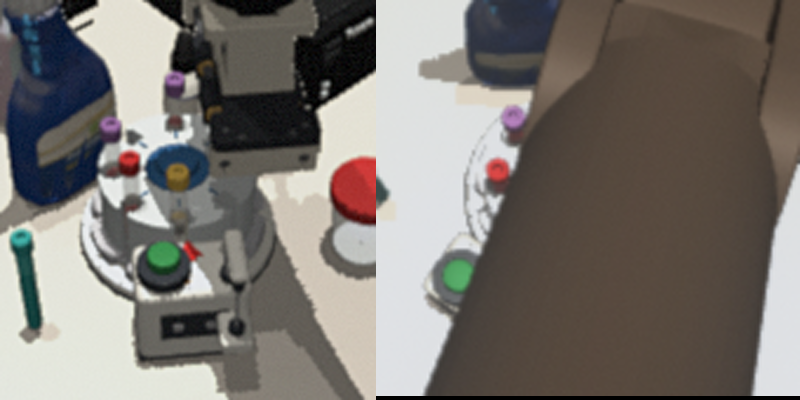

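The yellow cap is now in front of the arrow: scene crop (178,175), arrow (192,250). I'll back off upward, move to the lever side and measure the angle.

>>> servo_tool --commands '[0, 0, -0.03, 0, 0, 0, 0.65, 0, 0, -0.04, 0, 0, 0, 0.65, -0.033, 0.045, 0, 0, 0, 0, 0.65, -0.033, 0.045, 0, 0, 0, 0, 1, 0, 0, 0, 0, 0, -0.158, 1]'

```text
t: 6.62
position: [0.5613, -0.4544, 0.3369]
tcp_rot: [3.141, 0.003, 1.106]
contact_force: [0.8, 0.8, -0.3]
width: 0.0019
grasp_force: 0.0
```

>>> servo_tool --commands '[0, 0, 0, 0, 0, -0.158, 1, 0, 0, 0, 0, 0, -0.158, 1, 0, 0, 0, 0, 0, -0.158, 1, 0, 0, 0, 0, 0, -0.158, 1, 0, 0, 0, 0, 0, 0, 1]'

```text
t: 7.25
position: [0.5619, -0.4499, 0.3376]
tcp_rot: [-3.142, -0.0, 1.74]
contact_force: [-0.4, 0.5, 0.5]
width: 0.0005
grasp_force: 0.0
```

```bash
cat > blobs.py <<'E'
from h import *
def blobs():
  for n in("scene","top"):
    img=cams.camera(n);cv2.imwrite(f"pics/raw_{n}.png",img);h=cv2.cvtColor(img,cv2.COLOR_BGR2HSV)
    for nm,lo,hi in[("yellow",(20,120,80),(34,255,255)),("blue",(100,120,60),(115,255,255)),("orange",(6,150,100),(18,255,255)),("red",(0,170,80),(5,255,255)),("purple",(130,60,40),(155,255,255)),("green",(50,120,50),(80,255,255))]:
        k,l,st,c=cv2.connectedComponentsWithStats(cv2.inRange(h,lo,hi))
        print(n,nm,[(c[i].round(1).tolist(),int(st[i,4])) for i in range(1,k) if st[i,4]>12 and 190<c[i][0]<380 and 120<c[i][1]<280])
blobs();s=status.observe();print(s["position"],s["tcp_rot"],np.round(s["joint_pos"],2))
E
python3 blobs.py; python3 look.py l3
```

```text
scene yellow [([270.8, 204.8], 78)]
scene blue [([216.5, 163.8], 627), ([269.7, 199.3], 268)]
scene orange [([313.9, 170.5], 15), ([306.9, 189.5], 50)]
scene red [([249.5, 198.5], 42), ([351.8, 210.6], 425), ([275.7, 236.2], 21)]
scene purple [([269.1, 164.8], 72), ([241.3, 184.5], 72)]
scene green [([264.1, 239.0], 143)]
top yellow [([271.9, 196.8], 44)]
top blue [([287.9, 177.9], 225)]
top orange [([332.4, 172.7], 130)]
top red []
top purple [([304.3, 157.0], 40), ([268.1, 161.5], 43)]
top green [([247.3, 215.9], 21)]
[ 0.56195633 -0.44995435  0.33769622] [-3.14149575e+00 -1.63000192e-04  1.73908982e+00] [ 0.88  0.69 -0.48  1.35  0.33  1.17  0.53]
```

View pics/l3.png

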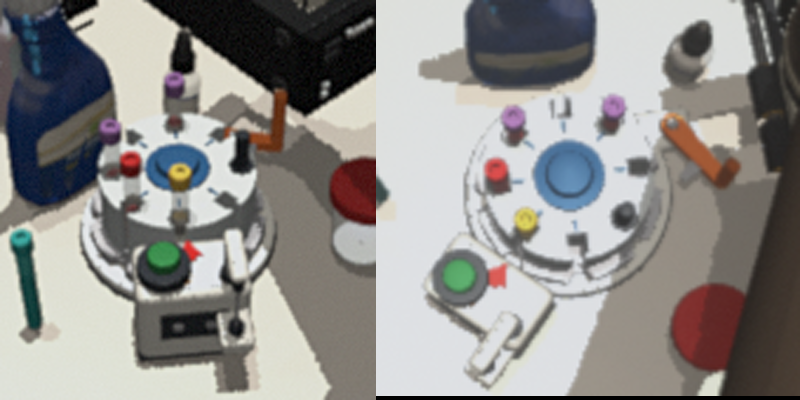

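```bash
python3 - <<'E'
from fit import *
import fit
fit.prs.update(hub=((269.7,199.3),(287.6,177.9)))
best=least_squares(model,[.5566,-.3033,.17,2.466,.5],loss="soft_l1");q0=best.x
# epoch 2: carousel only
new={"yellow":((270.8,204.8),(271.9,196.8),6),"red":((249.5,198.5),None,5),"pA":((241.3,184.5),(268.1,161.5),4),"pB":((269.1,164.8),(304.3,157.0),2)}
def m2(p):
    r=[]
    for s,t,pl in new.values():
        a=p[2]+pl*np.pi/4;P=[p[0]+.05*np.cos(a),p[1]+.05*np.sin(a),.122]
        r.append(proj("scene",P)-s)
        if t: r.append(proj("top",P)-t)
    return np.array(r).ravel()
r=least_squares(m2,[*q0[:2],q0[3]+1.6],loss="soft_l1")
print(q0[:2],np.degrees(q0[2:]),r.x[:2],np.degrees(r.x[2]),"err",135+np.degrees(q0[2])-(np.degrees(r.x[2])-90), m2(r.x).round(1))
A,B=atz("top",(248.7,202.1),.08),atz("top",(282.4,226.1),.08);d=B-A
print("edge",A,B,np.linalg.norm(d),"psi est",np.degrees(np.arctan2(d[1],d[0]))-225+360)
C=r.x[:2]
for n,p in(("top",(263,217.5)),("scene",(275.7,236.2))):
    P=atz(n,p,.081);print(n,P,"arrow dir-135",np.degrees(np.arctan2(P[1]-C[1],P[0]-C[0]))-135)
for n,p in(("top",(323.8,164.0)),):
    P=atz(n,p,.025);e=P[:2]-C;print("pivot r",np.linalg.norm(e),"psi",np.degrees(np.arctan2(e[1],e[0]))-np.degrees(np.arctan2(-88,36)))
E
```

```text
[ 0.55662838 -0.30335146] [  9.64239777 141.30369726  28.64675627] [ 0.5573312  -0.30340875] 230.32074930039363 err 4.3216484700863305 [-0.4 -0.8  0.1  0.5  0.  -0.1 -0.1 -0.3  0.   0.3 -0.4 -0.3 -0.2  0.8]
edge [ 0.51689737 -0.22325904  0.08      ] [ 0.46693691 -0.29046828  0.08      ] 0.0837444307287915 psi est 8.37447512550807
top [ 0.48491067 -0.25181349  0.081     ] arrow dir-135 9.53241640917713
scene [ 0.48522472 -0.25357526  0.081     ] arrow dir-135 10.351268410768029
pivot r 0.09366314994274946 psi 9.315451051185129
```

The carousel is about 4° short. I'll straddle the peg again and nudge it on.

>>> servo_tool --commands '[0, 0, 0, 0, 0, 0.158, 0.48, 0, 0, 0, 0, 0, 0.158, 0.48, 0, 0, 0, 0, 0, 0.158, 0.48, 0, 0, 0, 0, 0, 0.158, 0.48, 0, 0, 0, 0, 0, 0.158, 0.48]'

```text
t: 8.07
position: [0.562, -0.4501, 0.3378]
tcp_rot: [3.141, 0.0, 0.947]
contact_force: [-1.0, -0.0, -0.4]
width: 0.0242
grasp_force: 0.0
```

>>> servo_tool --commands '[0.033, -0.045, 0, 0, 0, 0, 0.48, 0.033, -0.045, 0, 0, 0, 0, 0.48, 0, 0, 0, 0, 0, 0, 0.48]'

```text
t: 8.45
position: [0.5263, -0.3395, 0.3381]
tcp_rot: [-3.14, -0.001, 0.958]
contact_force: [0.4, -1.3, 0.8]
width: 0.0238
grasp_force: 0.0
```

>>> servo_tool --commands '[0, 0, 0.03, 0, 0, 0, 0.48, 0, 0, 0.02, 0, 0, 0, 0.48, 0, 0, 0.02, 0, 0, 0, 0.48, 0, 0, 0, 0, 0, 0, 0.65, 0, 0, 0, 0, 0, 0, 0.65]'

```text
t: 9.07
position: [0.527, -0.345, 0.2685]
tcp_rot: [3.14, 0.0, 0.953]
contact_force: [0.5, 0.4, 0.4]
width: 0.0162
grasp_force: 0.0
```

>>> servo_tool --commands '[0, 0.002, 0, 0, 0, -0.035, 0.65, 0, 0.002, 0, 0, 0, -0.035, 0.65, 0, 0, 0, 0, 0, 0, 0.65, 0, 0, 0, 0, 0, 0, 0.65]'

```text
t: 9.57
position: [0.53, -0.3468, 0.2679]
tcp_rot: [3.141, -0.0, 1.024]
contact_force: [-0.8, 0.1, 0.3]
width: 0.0158
grasp_force: 0.0
```

>>> servo_tool --commands '[0, 0, -0.03, 0, 0, 0, 0.65, 0, 0, -0.04, 0, 0, 0, 0.65, -0.033, 0.045, 0, 0, 0, 0, 0.65, -0.033, 0.045, 0, 0, 0, 0, 1, 0, 0, 0, 0, 0, -0.15, 1]'

```text
t: 10.2
position: [0.5721, -0.4544, 0.3367]
tcp_rot: [3.141, 0.002, 1.172]
contact_force: [-0.3, 0.3, 0.1]
width: 0.0023
grasp_force: 0.0
```

>>> servo_tool --commands '[0, 0, 0, 0, 0, -0.15, 1, 0, 0, 0, 0, 0, -0.15, 1, 0, 0, 0, 0, 0, -0.14, 1, 0, 0, 0, 0, 0, -0.14, 1, 0, 0, 0, 0, 0, 0, 1]'

```text
t: 10.82
position: [0.5724, -0.45, 0.3376]
tcp_rot: [3.141, -0.0, 1.753]
contact_force: [-0.2, -0.4, -0.0]
width: 0.0002
grasp_force: 0.0
```

```bash
python3 blobs.py
```

```text
scene yellow [([273.1, 204.6], 77)]
scene blue [([216.5, 163.5], 634), ([268.7, 199.5], 279)]
scene orange [([314.0, 170.5], 16), ([306.6, 189.6], 58)]
scene red [([251.8, 199.5], 41), ([352.5, 210.2], 466), ([275.7, 236.2], 21)]
scene purple [([266.8, 165.4], 63), ([241.2, 186.4], 76)]
scene green [([264.0, 239.1], 144)]
top yellow [([273.6, 198.0], 41)]
top blue [([287.8, 177.7], 217)]
top orange [([332.5, 172.7], 135)]
top red []
top purple [([302.2, 156.2], 44), ([266.9, 163.1], 40)]
top green []
[ 0.57248392 -0.44988874  0.33765214] [ 3.14153277e+00 -1.49397582e-04  1.75128012e+00] [ 0.86  0.71 -0.49  1.33  0.33  1.19  0.53]
```

Rotation confirmed: the caps moved about 4 mm. Now the lever, descending on its outer side.

>>> servo_tool --commands '[0, -0.01, 0.03, 0, 0, 0.01, 1, 0, 0, 0.04, 0, 0, 0, 1, 0, 0, 0.029, 0, 0, 0, 1, 0, 0, 0, 0, 0, 0, 1]'

```text
t: 11.42
position: [0.5618, -0.4512, 0.2362]
tcp_rot: [-3.138, -0.003, 1.743]
contact_force: [-0.6, 0.1, 0.3]
width: 0.0008
grasp_force: 0.0
```

>>> servo_tool --commands '[0.006, 0, 0, 0, 0, 0, 1, 0.006, 0, 0, 0, 0, 0, 1, 0.006, 0, 0, 0, 0, 0, 1, 0.006, 0, 0, 0, 0, 0, 1, 0.006, 0, 0, 0, 0, 0, 1]'

```text
t: 12.05
position: [0.5558, -0.4238, 0.2395]
tcp_rot: [-3.138, 0.003, 1.743]
contact_force: [-8.0, -6.1, 6.9]
width: 0.0007
grasp_force: 6.4
```

>>> servo_tool --commands '[0.004, 0, 0, 0, 0, 0, 1, 0.002, 0, 0, 0, 0, 0, 1, 0.002, 0, 0, 0, 0, 0, 1]'

```text
t: 12.42
position: [0.5532, -0.4168, 0.2393]
tcp_rot: [-3.136, 0.003, 1.742]
contact_force: [-11.5, -6.1, 8.6]
width: 0.0004
grasp_force: 9.3
```

Force has an unexpected x component; looking before going on.

```bash
python3 look.py l4; python3 blobs.py | grep -E "orange|yellow"
```

```text
scene yellow [([272.9, 204.7], 78)]
scene orange [([310.4, 178.4], 13), ([303.8, 194.4], 13)]
top yellow [([274.1, 198.3], 45)]
top orange [([324.8, 170.3], 38)]
```

View pics/l4.png

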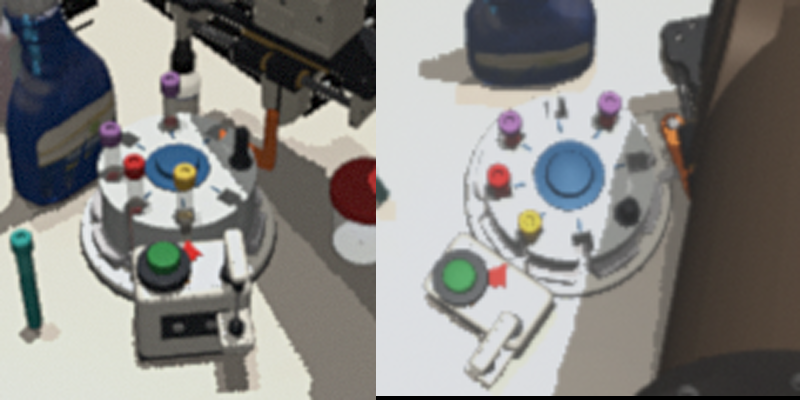

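```bash
python3 - <<'E'
from h import *
s=status.observe();print(s["contact_force"],s["torque"],s["grasp_force"])
F=np.array(s["contact_force"]);M=np.array(s["torque"]);print("r perp",np.cross(F,M)/(F@F),F/np.linalg.norm(F),"about origin?")
cams.camera("scene");cams.camera("top")
for n in("scene","top"):print(n,finder.spot_in("stain_bottle",n)[:2],finder.spot_in("lever_tab",n)[:2])
a=cv2.imread("pics/s0.png");b=cams.camera("scene")
for i in(a,b):
    g=i[140:185,255:300];print([(int(c),int(g[:,c].min())) for c in range(0,1)])
A=np.hstack([cv2.resize(x[130:210,240:340],(400,320),interpolation=cv2.INTER_CUBIC) for x in(a,b)]);cv2.imwrite("pics/cmp.png",A)
E
```

```text
[-12.17519314  -5.51389668   8.96074744] [-1.12782894  2.52798574  0.09485094] 9.086273554712534
r perp [-0.08950426 -0.03457013 -0.14288404] [-0.75662701 -0.34266094  0.55686538] about origin?
scene [{'rect': [265.9, 200.6, 277.2, 234.6], 'p': 0.69}, {'rect': [265.3, 145.0, 279.0, 176.6], 'p': 0.5}] [{'rect': [305.8, 176.8, 311.6, 201.0], 'p': 0.6}]
top [{'rect': [296.9, 153.3, 307.3, 165.5], 'p': 0.24}] []
[(0, 191)]
[(0, 201)]
```

View pics/cmp.png

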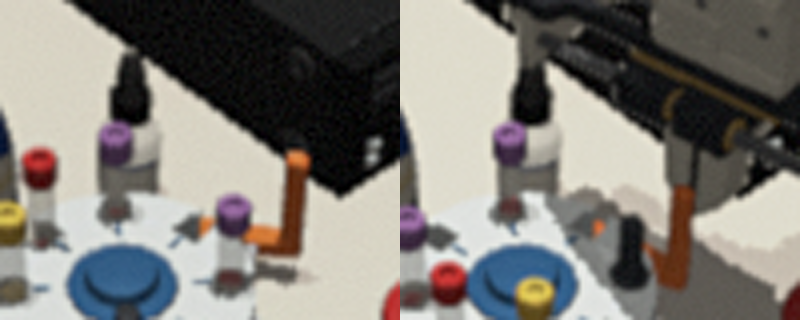

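The bottle and cup have not moved. The contact moment fits the tab alone, dragging the fingers sideways along its arc. I'll follow the arc sideways and go on gently.

>>> servo_tool --commands '[0, -0.003, 0, 0, 0, 0, 1, 0.002, -0.002, 0, 0, 0, 0, 1, 0, 0, 0, 0, 0, 0, 1]'

```text
t: 13.35
position: [0.5511, -0.4125, 0.2389]
tcp_rot: [3.141, -0.0, 1.745]
contact_force: [-0.5, -0.7, 1.2]
width: 0.0002
grasp_force: 0.5
```

>>> servo_tool --commands '[0.002, 0, 0, 0, 0, 0, 1, 0.002, 0, 0, 0, 0, 0, 1, 0, 0, 0, 0, 0, 0, 1]'

```text
t: 13.72
position: [0.5505, -0.4099, 0.2388]
tcp_rot: [3.14, 0.002, 1.744]
contact_force: [2.3, -6.0, -2.2]
width: 0.0005
grasp_force: 2.7
```

>>> servo_tool --commands '[0.001, 0, 0, 0, 0, 0, 1, 0.001, 0, 0, 0, 0, 0, 1, 0, 0, 0, 0, 0, 0, 1]'

```text
t: 14.1
position: [0.5503, -0.4093, 0.2389]
tcp_rot: [3.14, 0.004, 1.743]
contact_force: [4.8, -8.9, -4.6]
width: 0.0002
grasp_force: 5.1
```

>>> servo_tool --commands '[0.001, 0, 0, 0, 0, 0, 1, 0.001, 0, 0, 0, 0, 0, 1, 0, 0, 0, 0, 0, 0, 1]'

```text
t: 14.48
position: [0.55, -0.4087, 0.239]
tcp_rot: [3.139, 0.006, 1.742]
contact_force: [6.4, -14.0, -7.0]
width: 0.0006
grasp_force: 7.5
```

The lever is at its hard stop in the closed position (the TCP at the stop matches within 0.5 mm). Backing off, lifting and checking.

>>> servo_tool --commands '[-0.02, 0, 0, 0, 0, 0, 1, -0.02, 0, -0.01, 0, 0, 0, 1, 0, 0, -0.05, 0, 0, 0, 1, 0, 0, -0.06, 0, 0, 0, 1, 0, 0, 0, 0, 0, 0, 1]'

```text
t: 15.1
position: [0.5582, -0.4442, 0.3645]
tcp_rot: [3.134, 0.005, 1.745]
contact_force: [0.0, -0.5, -0.0]
width: 0.0008
grasp_force: 0.0
```

```bash
python3 blobs.py; python3 look.py l5; python3 - <<'E'
from h import *
for n,p in(("scene",(264.1,238.9)),("top",(248.2,216.6))): print(atz(n,p,.102))
C=np.array([.557,-.3034]);
for g in(0,.16):
    a=np.radians(9.4)+np.pi+g;pv=C+[.036*.9866+.088*.1633,.036*.1633-.088*.9866];P=[*(pv+.058*np.array([np.cos(a),np.sin(a)])),.08];print(g,proj("scene",P),proj("top",P))
E
```

```text
scene yellow [([273.0, 204.6], 77)]
scene blue [([208.6, 149.1], 173), ([218.9, 169.6], 474), ([268.7, 199.4], 278)]
scene orange [([308.1, 180.9], 15)]
scene red [([251.8, 199.4], 40), ([352.7, 210.5], 430), ([275.8, 236.2], 20)]
scene purple [([267.2, 165.2], 64), ([241.2, 186.5], 77)]
scene green [([264.1, 239.0], 143)]
top yellow [([273.9, 198.3], 45)]
top blue [([287.8, 177.6], 214)]
top orange [([327.0, 176.0], 132)]
top red []
top purple [([302.6, 156.2], 41), ([266.9, 163.0], 42)]
top green []
[ 0.55669465 -0.44401003  0.35918257] [3.14065838e+00 3.63460252e-04 1.74540801e+00] [ 0.88  0.67 -0.5   1.35  0.32  1.2   0.53]
[ 0.48072987 -0.22384552  0.102     ]
[ 0.48474946 -0.22373747  0.102     ]
0 [307.90181474 179.40744849] [332.4343344  184.65628096]
0.16 [310.43418832 176.64575978] [336.81099605 183.49564428]
```

View pics/l5.png

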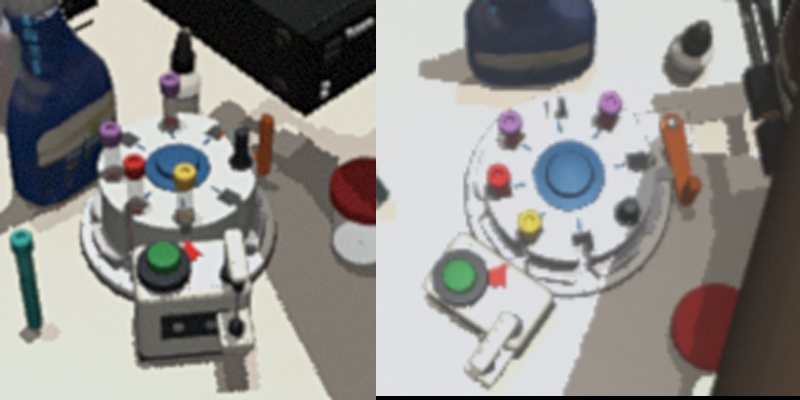

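The lever tab sits at scene crop (265,118), against the rim, with yellow (185,172) at the arrow and the stain bottle upright. Next is the key, at about (0.483,-0.224).

>>> servo_tool --commands '[0.0574, -0.0086, 0, 0, 0, 0, 1, 0.0574, -0.0086, 0, 0, 0, 0, 1, 0.0574, -0.0086, 0, 0, 0, 0, 1, 0.0574, -0.0086, 0, 0, 0, 0, 1, 0, 0, 0, 0, 0, 0, 1]'

```text
t: 15.92
position: [0.4815, -0.2198, 0.3579]
tcp_rot: [-3.139, -0.002, 1.751]
contact_force: [0.1, -1.1, -0.3]
width: 0.0006
grasp_force: 0.0
```

>>> servo_tool --commands '[0, 0, 0.04, 0, 0, 0, 1, 0, 0, 0.028, 0, 0, 0, 1, 0, 0, 0, 0, 0, 0, 1, 0, 0, 0, 0, 0, 0, 1]'

```text
t: 16.42
position: [0.4831, -0.2248, 0.2911]
tcp_rot: [3.141, -0.0, 1.744]
contact_force: [0.7, -0.5, -0.1]
width: 0.0002
grasp_force: 0.0
```

>>> servo_tool --commands '[0, 0, 0.008, 0, 0, 0, 1, 0, 0, 0.004, 0, 0, 0, 1, 0, 0, 0.003, 0, 0, 0, 1, 0, 0, 0, 0, 0, 0, 1]'

```text
t: 16.92
position: [0.483, -0.2247, 0.276]
tcp_rot: [3.141, 0.001, 1.745]
contact_force: [-0.7, -1.2, 3.6]
width: 0.0003
grasp_force: 1.9
```

>>> servo_tool --commands '[0, 0, 0.002, 0, 0, 0, 1, 0, 0, 0.002, 0, 0, 0, 1, 0, 0, 0, 0, 0, 0, 1]'

```text
t: 17.3
position: [0.483, -0.2245, 0.2739]
tcp_rot: [3.141, 0.002, 1.745]
contact_force: [-8.4, 0.8, 28.6]
width: 0.0005
grasp_force: 14.2
```

Bottomed out at 96 mm (6 mm of travel, 29 N). Releasing and lifting away.

>>> servo_tool --commands '[0, 0, -0.004, 0, 0, 0, 1, 0, 0, -0.02, 0, 0, 0, 1, 0, 0, -0.05, 0, 0, 0, 1, -0.05, 0, -0.04, 0, 0, 0, 1, -0.05, -0.03, 0, 0, 0, 0, 1]'

```text
t: 17.92
position: [0.4726, -0.3269, 0.3882]
tcp_rot: [3.136, 0.003, 1.749]
contact_force: [0.0, -1.6, -1.4]
width: 0.0004
grasp_force: 0.0
```

>>> servo_tool --commands '[-0.05, -0.03, 0, 0, 0, 0, 1, -0.05, -0.03, 0, 0, 0, 0, 1, -0.03, -0.03, 0, 0, 0, 0, 1, 0, 0, 0, 0, 0, 0, 1, 0, 0, 0, 0, 0, 0, 1]'

```text
t: 18.55
position: [0.4045, -0.4698, 0.3844]
tcp_rot: [3.141, -0.001, 1.745]
contact_force: [0.7, 0.1, -0.4]
width: 0.0007
grasp_force: 0.0
```

```bash
python3 blobs.py; python3 look.py l6
```

```text
scene yellow [([273.1, 204.6], 76)]
scene blue [([209.2, 149.4], 180), ([219.3, 169.5], 517), ([268.7, 199.4], 275)]
scene orange [([308.2, 181.2], 19)]
scene red [([251.7, 199.4], 40), ([351.9, 210.0], 610), ([275.7, 236.2], 21)]
scene purple [([267.2, 165.4], 63), ([241.3, 186.4], 75)]
scene green [([264.0, 239.1], 144)]
top yellow [([273.9, 198.2], 42)]
top blue [([287.4, 176.7], 173)]
top orange [([327.0, 175.5], 96)]
top red [([336.0, 232.1], 25), ([351.5, 230.5], 13)]
top purple [([302.6, 156.2], 41), ([266.9, 163.0], 42)]
top green [([246.8, 216.4], 13)]
[ 0.40522617 -0.46910737  0.38478037] [ 3.14105723e+00 -6.83226405e-04  1.74716282e+00] [ 1.12  0.5  -0.52  1.58  0.26  1.13  0.72]
```

View pics/l6.png

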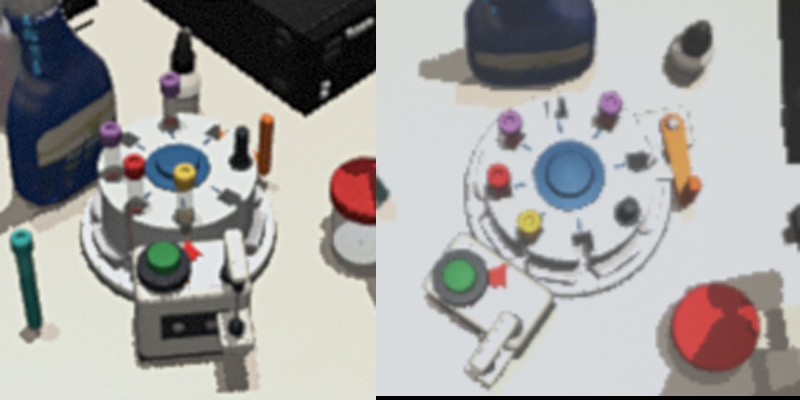

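Everything is standing: yellow is at the arrow (crop (530,220) against (497,275)), the lever is closed (680,160), the key is up again, and the cup and bottles have not moved.

```bash
python3 -c "
from cell import hand_in
print(hand_in())"
```

```text
the job is handed in; nothing more can be done
None
```

I handed the job in at about 18.6 s: the yellow tube is at the arrow, the lock lever is fully in, the start key was then pressed right down and released, and the spray bottle, cup and stain bottle were not moved.

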